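# Check a routed groove with a sprung depth gauge

## Task

Take the depth gauge from its stand and press it gently down over the groove in the clamped wooden rail, between the clamps, with its probe in the groove, until its foot sits flat on the wood; hold it there firmly for about a second so that the dial takes the depth. Then slide the yellow job marker right to its green end if the groove is 16 mm deep or more (needle left in the green), or right to its red end if it is shallower (needle in the red), and leave the gauge standing upright on its stand, where it was. Press the foot down with about 12 N and never more than 18 N, and do not disturb the other things on the table.

Things in the scene. Friction and masses are not known exactly. Their poses are not given: they have to be found in the camera images.
- gauge_grip (a point): middle of the handle of the depth gauge (loose, 0.25 kg), on its axis, 46 mm above the underside of the foot; z up. The black upright handle with yellow rings is 20 (x) x 18 (y) mm, from 16 to 64 mm above the underside. It stands on the middle of a steel foot plate 64 (x) x 28 (y) x 10 mm with a thin steel probe below
- gauge_foot (a point): centre of the underside of the gauge's foot, same axes
- probe_tip (a point): lower tip of the gauge's probe, a 5 mm round-ended pin on the handle's axis. At rest it stands 26 mm below the foot's underside; it is sprung and slides up into the gauge (about 1 N to start, 1.8 N at 10 mm, 3.1 N at 26 mm when it is flush with the foot)
- probe_head (a point): upper end of the probe, hidden in the handle; it lifts the follower
- follower_foot (a point): lower end of the follower, hidden in the handle; touches probe_head while the probe is at its highest so far
- follower (a joint): the gauge's kept reading, m: the farthest the probe has been pushed in so far (0 = never). It stays when the probe springs back (0.6 N friction). Groove depth = 0.026 minus this value: a 16 mm groove reads 0.010, a deeper one less. Pushing the probe in farther than the groove does, as on the flat wood, spoils the reading
- needle (a joint): black needle of the gauge's dial, rad, 180 x the follower's value: at 0 it points along the gauge's +x and turns clockwise seen from above. Dial: 44 mm across, face up, 24 mm above the foot's underside, centred 40 mm from the handle towards the gauge's +x. Rim green from 0 to 1.8 rad (groove 16 mm or deeper), red from 1.8 to 4.68 rad (shallower)
- rail: place of the brown wooden rail, fixed: 70 (its x) x 220 (its y) x 40 mm high, on rubber-topped packing that gives 0.05 mm per N. Origin on the table under its centre, z up. Its top lies 44 to 51 mm above the table, different each time: find it by feel. A clamp stands at each end (|y| from 84 to 108 mm, up to 100 mm above the rail's underside, red screw handles)
- groove_mid (a point): point on the table straight below the middle of the groove, axes as the rail's. The groove, 8 mm wide (x from -4 to 4 mm), runs along the rail's whole length (y) in the middle of its top; its depth differs each time, from 10 to 22 mm
- holder: the gauge's stand, fixed: a dark plate 100 (its x) x 70 (its y) x 8 mm with two blue uprights 18 mm thick (x from 18 to 36 mm on either side, y within 25 mm), rubber tops 40 mm above the table, open between them where the probe hangs free. Origin at the centre of its underside; the gauge starts standing on it with its x roughly along the stand's x
- holder_top (a point): centre between the stand's tops, 40 mm above the table, where the gauge's foot centre belongs; axes as the stand's
- marker (a joint): position of the yellow job marker along its track, m: 0 = fully at the red end, 0.1 = fully at the green end; it slides with about 1.5 N and stays where it is left
- marker_top (a point): centre of the top of the marker's yellow grip, 28 (x) x 20 (y) x 40 mm high, its top 54 mm above the table. Site y is the sliding direction, +y towards the green end. The track under it is 40 x 150 x 14 mm, fixed to the table, with a green plate 50 x 36 x 12 mm beyond its +y end and a red one beyond its -y end
- mug: blue mug, bystander, 80 mm across, 90 mm high
- glue: white glue bottle with orange cap, bystander, 150 mm high
- tape: blue roll of tape, bystander, 90 mm across, 25 mm high
- offcut: pale grooved offcut, bystander, 60 x 90 x 40 mm (not the rail to be checked)
- screwdriver: screwdriver, bystander, 180 mm long
- sander: cork sanding block, bystander, 60 x 100 x 30 mm
- gauge: the gauge as a whole; origin at the centre of the underside of its foot

How it is judged:
By the outcome, as a careful person would: the job done as asked, in the order asked, and still so for the second after the job is handed in, with the robot touching nothing.
It also fails if it takes over 67 s, if anything falls off the work surface, if the arm or the gripper's body presses on something with over 40 N, if the wrist force passes 120 N, or if a joint passes its speed limit or range.

## Robot

A 6-joint arm with a two-finger parallel gripper is mounted at the origin on the work surface. World frame = base frame: x ahead of the robot, y to its left, z up, the work surface at z = 0. Lengths are in m, angles in rad, forces in N, time in s.
With the tool pointing down it reaches from about 0.25 to 0.775 m from the base axis. Payload 4 kg.
Tool frame: the origin (TCP) lies midway between the tips of the shut fingers; the grasp point (between the pads) lies 19 mm behind it; z points along the fingers, y is the line along which they close (so a half turn about z gives the same grasp; the last joint's range is limited). The gripper opens to 94 mm and grips with 3 to 60 N. Pads are 16 mm wide; open, the fingers measure 119 mm over their backs; the gripper's body (75 mm by 177 mm) begins 78 mm behind the grasp point.
Start: joints at [-1.299, 0.087, 1.371, -0, 1.684, -0.103], TCP at [0.201, -0.512, 0.206] pointing down, gripper open.
Joint ranges: [-3.1, 3.1], [-0.76, 2.03], [0.27, 2.55], [-1.08, 4.22], [0.17, 2.65], [-2.57, 2.57]. Speed limits (rad/s): [2.79, 2.79, 3.14, 3.14, 3.14, 3.14].

## Interface

Orientations are given as [roll, pitch, yaw] about the fixed x, y, z axes, in that order (R = Rz(yaw) Ry(pitch) Rx(roll)).
In Python, from bench import get_obs, snapshot, close_job gives the robot as it stands. The module is installed in compiled form; this text tells all that it offers.
- The arm moves only by the tool drive_tool, never from a script. Its argument "commands" is a list of rows, each a list of 6 numbers: the shift along the tool's x, y, z in units of 0.04 m (1.0 is 0.04 m), then the turn, a rotation vector about the tool's x, y, z in units of 0.1 rad (1.0 is 0.1 rad). In form: [[dx, dy, dz, wx, wy, wz], ...]. A call has 1 to 20 rows; each row shifts and turns the commanded pose from where the row before left it, along the tool's axes as they then stand; what a row does not reach is not made up. A row lasts 1/8 s, in which the tool goes at most 62.5 mm and 10.7 degrees, less where a joint would pass 70% of its speed; a pose out of reach is approached as far as the arm can. A call with a number of a shift or a turn outside -1 to 1 is refused whole. A call with a gripper value outside its range is refused whole. "gripper" is the closure, from 0 (fully open) to 1 (shut), set as the call begins (left out, the last holds). The fingers move at their own pace and stop on an object; the grip force is fixed at half the most. Time passes only in rows, so rows that do not move let the fingers close. It gives the time, the measured TCP pose, the force, the opening and the grip force at its end, in the units of the state.
- get_obs(): the state, without advancing time (a new reading comes with each control period).
- snapshot(name): name is "scene" or "top" or "wrist"; returns a dict with "image" (384x512x3 uint8, blue, green, red), "range_z" (384x512 float32, m along the optical axis (not along the pixel's ray), 0 where there is no reading), "fx", "fy", "cx", "cy" (pixels), "rvec" (rotation vector, rad) and "tvec" (3), from world to camera coordinates, as OpenCV has them. Camera axes: x right, y down, z forward; pixel columns grow to the right and rows downward; lengths in m; the calibration is good to about 2 mm. A picture is of the moment at which its call begins.
- close_job(): hands the job in; it is judged then, once.
The state is a dict: "time": time; "joint_positions": joint angles; "qvel": joint speeds; "joint_torque": joint torques, N m; "tool_pos": TCP position; "ee_rot": TCP orientation; "wrist_force": force on the tool from outside, world axes, zero at the start; "wrist_torque": the same for the moment, N m; "width": finger opening in m; "finger_force": force on a finger pad.
Only numpy, scipy, OpenCV 4.12 (cv2) and the standard library are available. Lean on these libraries where they do the work, as an engineer would, in place of code of your own. Each camera call takes 0.05 s, during which the arm holds its last target. There are 200 camera calls.

## Working session

There is one attempt and no reset: what is moved stays moved. The work goes in short steps, Python scripts to look and compute and a tool call to move; the robot and the scene stay as the last step left them, time stands still between calls to the robot, and variables do not carry over. Pictures are saved under pics/ and viewed, at most 10 in all, crops included, and the job is handed in when it is done.

Besides the shell and the picture viewer there is one more tool, called by a JSON object that holds its "method" and its "body". drive_tool: Moves the arm, as the interface text tells. Its arguments: {"type":"object","properties":{"commands":{"type":"array"},"gripper":{"type":"number"}},"required":["commands"]}

```bash
mkdir -p pics
cat > h.py <<'E'
import numpy as np, cv2
from bench import get_obs, snapshot
def snap(n,f):
    s=snapshot(n); cv2.imwrite('pics/'+f+'.png',s['image']); np.savez('pics/'+f+'.npz',**s); return s
def load(f): return dict(np.load('pics/'+f+'.npz'))
def w(s,u,v,d=None,z=None):
    R=cv2.Rodrigues(s['rvec'])[0]; t=s['tvec'].reshape(3)
    r=np.array([(u-s['cx'])/s['fx'],(v-s['cy'])/s['fy'],1.])
    if z is not None:
        c=-R.T@t; q=R.T@r; return c+q*(z-c[2])/q[2]
    if d is None: d=s['range_z'][int(round(v)),int(round(u))]
    return R.T@(r*d-t)
E
python3 - <<'E'
from h import *
s=snap('top','t0'); print(get_obs()); print(s['fx'],s['rvec'],s['tvec'])
cv2.imwrite('pics/t0b.png',cv2.resize(s['image'],(800,600),interpolation=cv2.INTER_CUBIC))
E
```

```text
{'time': 0.05, 'joint_positions': array([-1.29908426e+00,  8.79268928e-02,  1.37219637e+00,  1.69549017e-06,
        1.68359759e+00, -1.03088451e-01]), 'qvel': array([-0.0006542 , -0.00182529, -0.00083946, -0.00102411,  0.00237316,
        0.00227205]), 'joint_torque': array([ 2.45272233e-03, -3.41539729e+01, -3.03594375e+01,  7.20887328e-02,
        3.04588024e-02, -9.96387485e-05]), 'tool_pos': array([ 0.20120678, -0.51130459,  0.2043489 ]), 'ee_rot': array([-3.13947592e+00, -2.20680767e-04,  3.74800470e-01]), 'wrist_force': array([-0.17339811,  0.45403743,  0.48418526]), 'wrist_torque': array([ 0.02992945,  0.01782477, -0.04943577]), 'finger_force': 0.0, 'width': 0.09387625727347015}
456.04521143860654 [ 2.19600436 -2.13035309  0.12497295] [-0.07387166  0.61613651  1.2169398 ]
```

View pics/t0b.png

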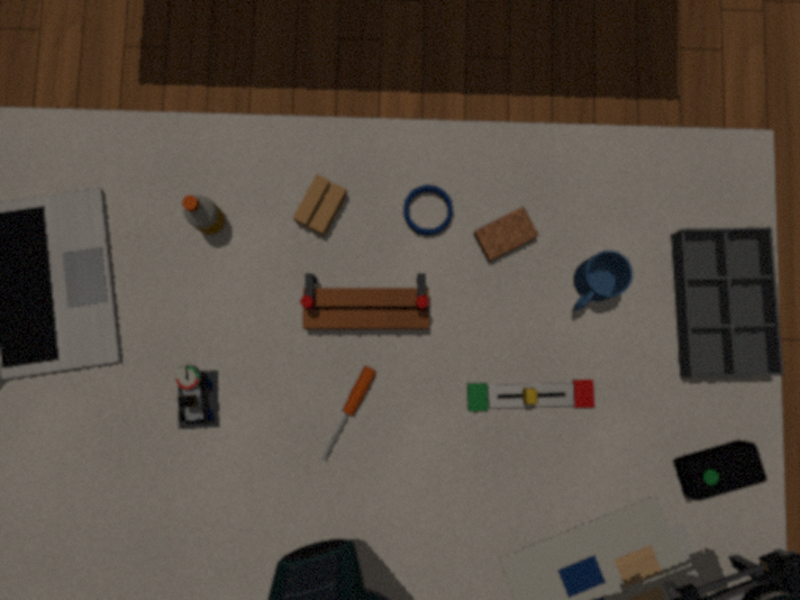

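Top view (800x600): gauge handle at about (190,402) with its dial at (188,377), stand plate near (199,400), rail corners (303,328)/(430,328) with its groove at row ~307, marker grip at (531,396), green plate at (478,397), red at (584,394).

Run:
```python
from h import *
s=load('t0')
k=.64
for n,u,v,z in [('gauge',190,402,.10),('dial',188,377,.064),('plateTL',203,371,.008),('plateTR',218,371,.008),('plateBR',218,427,.008),('plateBL',180,428,.008),('railBL',303,328,.047),('railBR',430,328,.047),('grooveL',318,306,.047),('grooveR',416,307,.047),('marker',531,396,.054),('green',478,397,.012),('red',584,394,.012),('scrtip',327,458,0.01),('scrhandle',370,370,.02),('bottom',320,560,0)]:
    print(n,w(s,u*k,v*k,z=z).round(4))
print('cam',(-cv2.Rodrigues(s['rvec'])[0].T@s['tvec'].reshape(3)).round(3))
c=s['image'][225:285,105:150]; a=cv2.resize(c,None,fx=8,fy=8,interpolation=cv2.INTER_CUBIC)
c=s['image'][170:220,185:285]; b=cv2.resize(c,None,fx=4.2,fy=4.2,interpolation=cv2.INTER_CUBIC)
o=np.zeros((480,790,3),np.uint8); o[:480,:360]=a;o[:b.shape[0],365:365+b.shape[1]]=b
c=s['image'][235:270,290:390]; b=cv2.resize(c,None,fx=4.2,fy=4.2,interpolation=cv2.INTER_CUBIC); o[240:240+b.shape[0],365:365+b.shape[1]]=b
cv2.imwrite('pics/c1.png',np.clip(o*1.6,0,255).astype(np.uint8))
```

```text
gauge [0.4228 0.2759 0.1   ]
dial [0.4628 0.292  0.064 ]
plateTL [0.4736 0.2821 0.008 ]
plateTR [0.4744 0.2556 0.008 ]
plateBR [0.3767 0.2499 0.008 ]
plateBL [0.373  0.3164 0.008 ]
railBL [0.5528 0.1034 0.047 ]
railBR [ 0.5594 -0.1163  0.047 ]
grooveL [0.5918 0.0791 0.047 ]
grooveR [ 0.5952 -0.091   0.047 ]
marker [ 0.4482 -0.2908  0.054 ]
green [ 0.4427 -0.2055  0.012 ]
red [ 0.4536 -0.3923  0.012 ]
scrtip [0.3293 0.0561 0.01  ]
scrhandle [ 0.4842 -0.014   0.02  ]
bottom [0.1546 0.062  0.    ]
cam [ 0.476 -0.055  1.279]
```

View pics/c1.png

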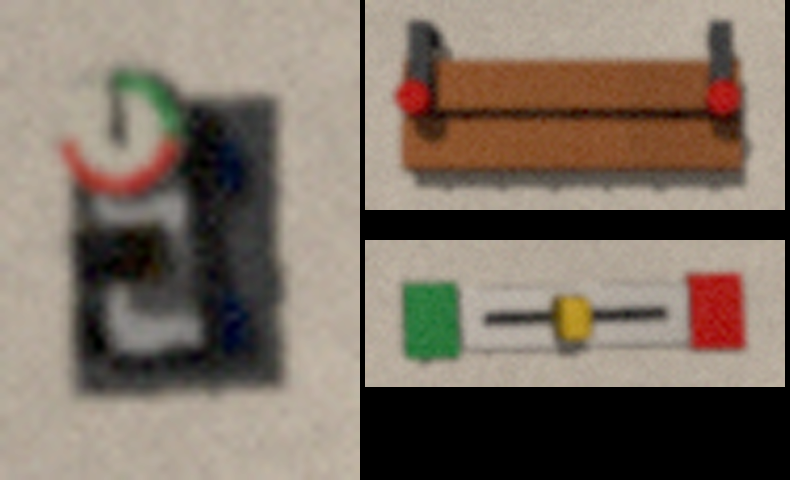

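Crop: gauge dial centre about (120,135) with the needle pointing along +x (zero), handle at (125,255), foot bars white. The gauge sits off to the stand's left because of parallax. The groove is clear between the clamps, and the marker is mid-track. Next I go above the gauge with tool yaw 0 and look with the wrist camera.

{"method": "drive_tool", "body": {"commands": [[0, 0, -0.4, 0, 0, 0.94], [0, 0, -0.4, 0, 0, 0.94], [0, 0, -0.4, 0, 0, 0.94], [0, 0, -0.4, 0, 0, 0.94], [0.9, -1, 0, 0, 0, 0], [0.9, -1, 0, 0, 0, 0], [0.9, -1, 0, 0, 0, 0], [0.9, -1, 0, 0, 0, 0], [0.9, -1, 0, 0, 0, 0], [0.5, -1, 0, 0, 0, 0], [0, -1, 0, 0, 0, 0], [0, -1, 0, 0, 0, 0], [0, -1, 0, 0, 0, 0], [0, -1, 0, 0, 0, 0], [0, -1, 0, 0, 0, 0], [0, -1, 0, 0, 0, 0], [0, -1, 0, 0, 0, 0], [0, -1, 0, 0, 0, 0], [0, -1, 0, 0, 0, 0], [0, -1, 0, 0, 0, 0]], "gripper": 0}}

```text
time: 2.55
tool_pos: [0.4016, 0.1292, 0.2688]
ee_rot: [3.141, 0.001, -0.001]
wrist_force: [-0.1, -0.2, 0.9]
width: 0.0934
finger_force: 0.0
```

{"method": "drive_tool", "body": {"commands": [[0, -1, 0, 0, 0, 0], [0, -1, 0, 0, 0, 0], [0, -1, 0, 0, 0, 0], [0, -0.7, 0, 0, 0, 0], [0, 0, 0, 0, 0, 0], [0, 0, 0, 0, 0, 0]]}}

```text
time: 3.3
tool_pos: [0.4021, 0.2753, 0.269]
ee_rot: [3.14, 0.001, -0.001]
wrist_force: [-0.2, 0.6, -0.0]
width: 0.0939
finger_force: 0.0
```

Run:
```python
from h import *
s=snap('wrist','w0'); o=get_obs(); print(o['time'],o['tool_pos'],o['ee_rot'],o['joint_positions'],o['wrist_force'])
print('cam',(-cv2.Rodrigues(s['rvec'])[0].T@s['tvec'].reshape(3)).round(3),s['fx'])
cv2.imwrite('pics/w0b.png',np.clip(1.5*cv2.resize(s['image'],(800,600),interpolation=cv2.INTER_CUBIC).astype(float),0,255))
```

```text
3.35 [0.40227488 0.2750363  0.26921314] [ 3.14076507e+00  3.49249731e-04 -2.17352682e-03] [ 4.83705197e-01 -5.61836688e-02  1.39097168e+00 -5.85019132e-04
  1.80749990e+00  2.05653792e+00] [-0.21176743  0.4143598   0.93135188]
cam [0.468 0.275 0.448] 316.2572107004294[ WARN:0@0.460] global loadsave.cpp:1063 imwrite_ Unsupported depth image for selected encoder is fallbacked to CV_8U.
```

View pics/w0b.png

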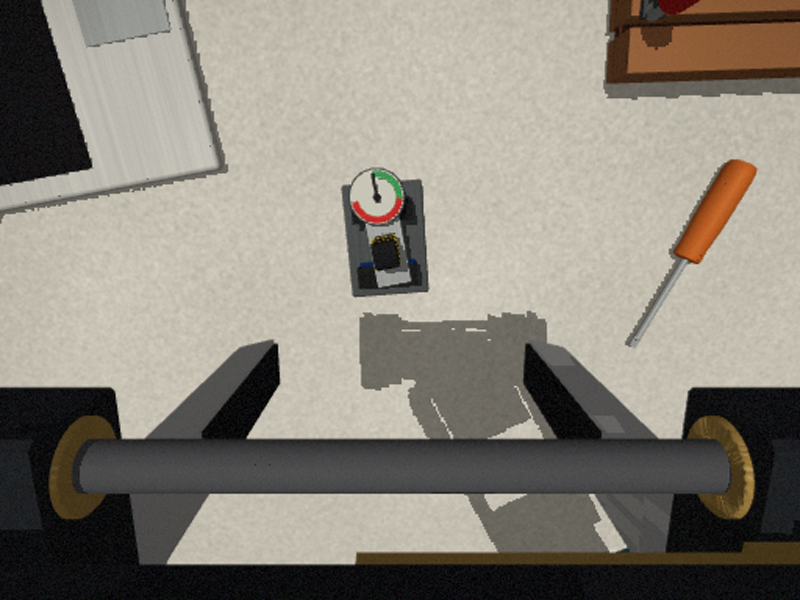

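Wrist view: dial at (377,196) with the needle pointing up to zero, handle top at (386,251), stand plate corners (343,187), (422,180), (428,290), (353,296). I'll enlarge it for accuracy.

Run:
```python
from h import *
s=load('w0'); im=s['image']
c=im[100:195,210:285]; a=cv2.resize(c,None,fx=6,fy=6,interpolation=cv2.INTER_CUBIC)
cv2.imwrite('pics/c2.png',cv2.convertScaleAbs(a,alpha=1.7))
rz=s['range_z']
R=cv2.Rodrigues(s['rvec'])[0]
# height map
P={}
for v in range(145,180,4):
    print(v,[int(round(1000*w(s,u,v)[2])) for u in range(226,272,3)])
```

```text
145 [8, 9, 7, 51, 51, 50, 51, 51, 52, 51, 49, 9, 8, 9, 9, 6]
149 [9, 10, 8, 50, 50, 50, 49, 56, 54, 50, 51, 6, 6, 9, 8, 7]
153 [9, 8, 8, 448, 77, 84, 91, 97, 102, 83, 50, 8, 7, 7, 9, 9]
157 [6, 9, 8, 8, 104, 103, 105, 105, 104, 102, 52, 9, 7, 7, 7, 7]
161 [8, 7, 8, 9, 104, 106, 104, 104, 104, 105, 51, 51, 7, 8, 8, 8]
165 [8, 8, 9, 9, 448, 104, 103, 104, 104, 104, 49, 51, 8, 8, 448, 9]
169 [7, 9, 26, 27, 29, 104, 104, 103, 104, 104, 49, 50, 41, 40, 9, 9]
173 [8, 39, 41, 40, 41, 51, 51, 50, 48, 51, 50, 50, 39, 40, 8, 7]
177 [8, 41, 40, 39, 40, 50, 50, 51, 49, 51, 50, 50, 50, 39, 9, 7]
```

View pics/c2.png

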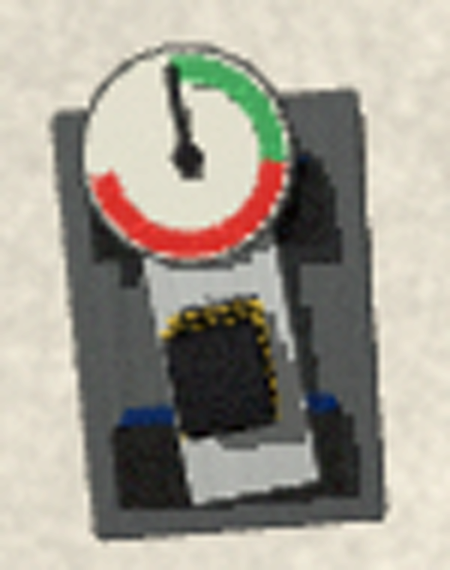

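```bash
cat >> h.py <<'E'
def cw(s,u0,v0,k,u,v,z): return w(s,u0+(u+.5)/k-.5,v0+(v+.5)/k-.5,z=z)
E
python3 - <<'E'
from h import *
s=load('w0')
f=lambda u,v,z: cw(s,210,100,6,u,v,z)
h=f(222,379,.104); d=f(188,153,.064)
print('handle',h,'dial',d,'yaw',np.arctan2(*(d-h)[[1,0]]),np.linalg.norm((d-h)[:2]))
b1,b2=f(192,503,.05),f(318,478,.05); print('back',b1,b2,'yaw',np.arctan2(-(b1-b2)[0],(b1-b2)[1]))
P=[f(*p,.008) for p in [(52,113),(357,90),(384,518),(98,538)]]; m=np.mean(P,0); print('plate',np.round(P,4),m)
x=(P[0]+P[1]-P[2]-P[3]); print('plate yaw',np.arctan2(x[1],x[0]))
t=[f(*p,.104) for p in [(167,337),(260,322),(277,420),(184,437)]]; print(np.round(t,4))
E
```

```text
handle [0.42197045 0.2851805  0.104     ] dial [0.4615451  0.29275613 0.064     ] yaw 0.18913807346089492 0.04029320973347997
back [0.3880944 0.2934557 0.05     ] [0.39349775 0.26651012 0.05      ] yaw 0.1979033079673752
plate [[0.4694 0.326  0.008 ]
 [0.4744 0.2572 0.008 ]
 [0.376  0.25   0.008 ]
 [0.3712 0.3179 0.008 ]] [0.42276021 0.28773807 0.008     ]
plate yaw 0.07766294728001333
[[0.4296 0.2951 0.104 ]
 [0.4323 0.2782 0.104 ]
 [0.4144 0.2752 0.104 ]
 [0.4113 0.2922 0.104 ]]
```

{"method": "drive_tool", "body": {"commands": [[0.49, -0.25, 0, 0, 0, 0], [0, 0, 0, 0, 0, -0.96], [0, 0, 0, 0, 0, -0.96], [0, 0, 0.8, 0, 0, 0], [0, 0, 0.8, 0, 0, 0], [0, 0, 0.8, 0, 0, 0], [0, 0, 0.8, 0, 0, 0], [0, 0, 0.8, 0, 0, 0], [0, 0, 0.6, 0, 0, 0], [0, 0, 0.45, 0, 0, 0], [0, 0, 0, 0, 0, 0], [0, 0, 0, 0, 0, 0]]}}

```text
time: 4.85
tool_pos: [0.4228, 0.286, 0.0686]
ee_rot: [-3.141, -0.002, 0.19]
wrist_force: [-0.2, 0.3, 0.8]
width: 0.0939
finger_force: 0.0
```

{"method": "drive_tool", "body": {"commands": [[0, 0, 0, 0, 0, 0], [0, 0, 0, 0, 0, 0], [0, 0, 0, 0, 0, 0], [0, 0, 0, 0, 0, 0], [0, 0, 0, 0, 0, 0], [0, 0, 0, 0, 0, 0], [0, 0, 0, 0, 0, 0]], "gripper": 1}}

```text
time: 5.72
tool_pos: [0.4219, 0.2859, 0.0674]
ee_rot: [3.141, 0.0, 0.191]
wrist_force: [-0.2, -1.0, -0.2]
width: 0.0276
finger_force: 0.0
```

{"method": "drive_tool", "body": {"commands": [[0, 0, 0, 0, 0, 0], [0, 0, 0, 0, 0, 0], [0, 0, 0, 0, 0, 0], [0, 0, 0, 0, 0, 0]]}}

```text
time: 6.22
tool_pos: [0.4219, 0.286, 0.0674]
ee_rot: [-3.141, 0.0, 0.191]
wrist_force: [0.3, 1.2, -1.1]
width: 0.0177
finger_force: 30.0
```

{"method": "drive_tool", "body": {"commands": [[0, 0, -0.3, 0, 0, 0], [0, 0, -0.7, 0, 0, 0], [0, 0, -0.8, 0, 0, 0], [0, 0, -0.8, 0, 0, 0], [0, 0, -0.7, 0, 0, 0.83], [0, 0, 0, 0, 0, 0.83], [0.4, 0.7, 0, 0, 0, 0], [0.4, 0.8, 0, 0, 0, 0], [0.5, 0.8, 0, 0, 0, 0], [0.5, 0.8, 0, 0, 0, 0], [0.5, 0.8, 0, 0, 0, 0], [0.5, 0.8, 0, 0, 0, 0], [0.5, 0.8, 0, 0, 0, 0], [0.4, 0.8, 0, 0, 0, 0], [0.3, 0.7, 0, 0, 0, 0], [0.1, 0.4, 0, 0, 0, 0], [0, 0, 0, 0, 0, 0], [0, 0, 0, 0, 0, 0], [0, 0, 0, 0, 0, 0]]}}

```text
time: 8.6
tool_pos: [0.5929, -0.0048, 0.1997]
ee_rot: [-3.141, -0.0, 0.026]
wrist_force: [-1.2, 0.6, -2.3]
width: 0.0178
finger_force: 30.0
```

Run:
```python
from h import *
s=snap('wrist','w1'); s2=snap('scene','s1'); o=get_obs(); print(o['time'],o['tool_pos'],o['ee_rot'],o['wrist_force'],o['wrist_torque'])
print('cam',(-cv2.Rodrigues(s['rvec'])[0].T@s['tvec'].reshape(3)).round(3))
cv2.imwrite('pics/w1b.png',cv2.convertScaleAbs(cv2.resize(s['image'],(800,600),interpolation=cv2.INTER_CUBIC),alpha=1.5))
```

```text
8.7 [ 0.59296124 -0.00507582  0.19968372] [-3.14157438e+00 -2.12169095e-04  2.60526703e-02] [-1.31080647  0.16064986 -2.08476886] [0.03720864 0.0046725  0.02205315]
cam [ 0.659 -0.004  0.379]
```

View pics/w1b.png

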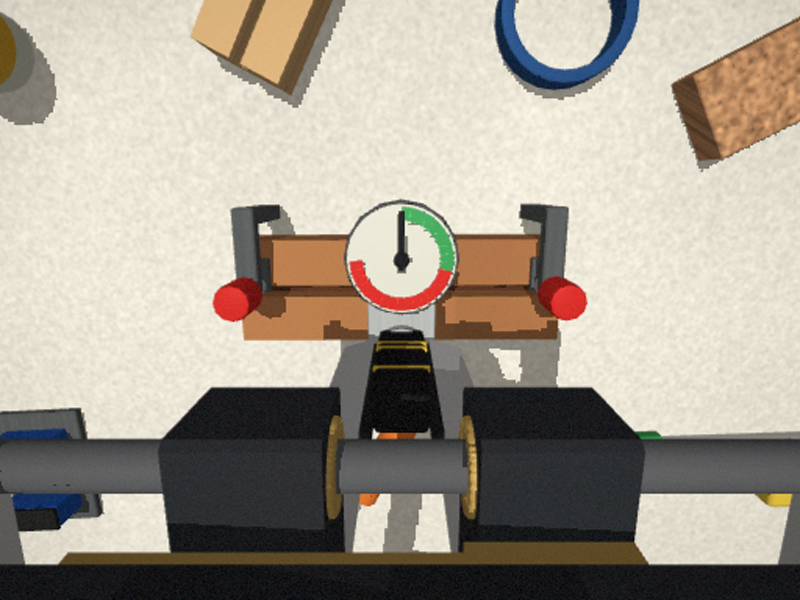

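Wrist view with the gauge held: dial (401,257), needle still at zero, the gauge square to the rail. The groove shows at about (300,289) and (500,291). I'll enlarge both stretches.

Run:
```python
from h import *
s=load('w1'); im=s['image']
a=cv2.resize(im[145:222,150:230],None,fx=7,fy=7,interpolation=cv2.INTER_CUBIC)[:, :380]
a=cv2.resize(im[145:222,170:225],None,fx=7,fy=7,interpolation=cv2.INTER_CUBIC)
b=cv2.resize(im[145:222,290:345],None,fx=7,fy=7,interpolation=cv2.INTER_CUBIC)
cv2.imwrite('pics/c3.png',cv2.convertScaleAbs(np.hstack([a,b]),alpha=1.5))
z=[w(s,u,v)[2] for u in list(range(180,215))+list(range(300,340)) for v in (165,170,195,200)]
print('top',np.median(z))
```

```text
top 0.04725251172832455
```

View pics/c3.png

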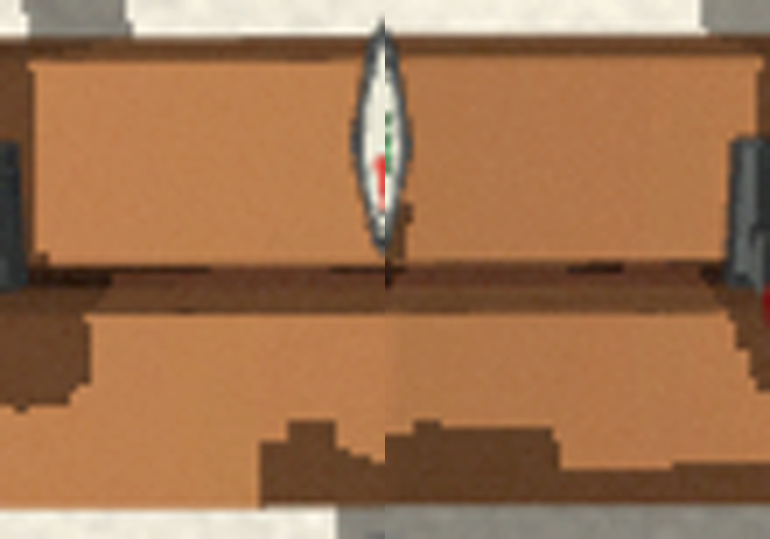

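Run:
```python
from h import *
s=load('w1'); z=.0475
L=lambda u,v: cw(s,170,145,7,u,v,z)
R=lambda u,v: cw(s,290,145,7,u-385,v,z)
for n,a,b in [('far',L(200,59),R(560,55)),('gU',L(200,267),R(560,263)),('gL',L(200,314),R(600,314)),('near',L(150,506),R(600,502))]:
    print(n,a.round(4),b.round(4))
# dial ellipse fit
g=s['image'].astype(int); 
for zz in (.196,):
  for (u,v) in [(401,257)]:
    print('dial',w(s,(u+.5)*.64-.5,(v+.5)*.64-.5,z=zz))
a=[cw(s,0,0,1/.64,u,v,.196) for u,v in [(345,257),(458,257),(401,200),(401,313)]]
print(np.round(a,4))
for u,v in [(374,333),(428,333)]: print('h',cw(s,0,0,1/.64,u,v,.236).round(4))
# foot front edge at z .182
```

```text
far [0.6231 0.0564 0.0475] [ 0.627  -0.0653  0.0475]
gU [0.5914 0.0569 0.0475] [ 0.5954 -0.0674  0.0475]
gL [0.5841 0.057  0.0475] [ 0.5876 -0.0741  0.0475]
near [0.5531 0.0653 0.0475] [ 0.5575 -0.0763  0.0475]
dial [ 0.63337351 -0.0043823   0.196     ]
[[ 0.6328  0.0165  0.196 ]
 [ 0.6339 -0.0256  0.196 ]
 [ 0.6542 -0.0038  0.196 ]
 [ 0.6119 -0.005   0.196 ]]
h [0.6156 0.0033 0.236 ]
h [ 0.6161 -0.013   0.236 ]
```

{"method": "drive_tool", "body": {"commands": [[-0.07, 0, 0, 0, 0, -0.05], [0, 0, 0.6, 0, 0, 0], [0, 0, 0.8, 0, 0, 0], [0, 0, 0.7, 0, 0, 0], [0, 0, 0.25, 0, 0, 0], [0, 0, 0, 0, 0, 0], [0, 0, 0, 0, 0, 0], [0, 0, 0, 0, 0, 0], [0, 0, 0, 0, 0, 0]]}}

```text
time: 9.82
tool_pos: [0.5909, -0.0061, 0.1064]
ee_rot: [3.141, -0.002, 0.03]
wrist_force: [0.5, 0.3, -2.6]
width: 0.0179
finger_force: 30.0
```

Run:
```python
from h import *
s=snap('wrist','w2'); s2=snap('scene','s2'); o=get_obs(); print(o['time'],o['tool_pos'],o['ee_rot'],o['wrist_force'],o['wrist_torque'])
im=s['image']
k=5
a=cv2.resize(im[120:240,178:338],None,fx=k,fy=k,interpolation=cv2.INTER_CUBIC)
cv2.imwrite('pics/c4.png',cv2.convertScaleAbs(a,alpha=1.5))
R=cv2.Rodrigues(s2['rvec'])[0]; t=s2['tvec'].reshape(3)
p=R@np.array([.59,-.005,.07])+t; u=p[0]/p[2]*s2['fx']+s2['cx']; v=p[1]/p[2]*s2['fy']+s2['cy']; print('scene',-R.T@t,u,v,p[2],s2['fx'])
u,v=int(u),int(v)
cv2.imwrite('pics/c5.png',cv2.convertScaleAbs(cv2.resize(s2['image'][max(0,v-50):v+50,max(0,u-65):u+65],None,fx=6,fy=6,interpolation=cv2.INTER_CUBIC),alpha=1.5))
```

```text
9.925 [ 0.59062309 -0.00604621  0.10595395] [ 3.14142754e+00 -8.12658891e-04  2.98230905e-02] [-0.3438552  -0.34522948 -2.41906554] [ 0.0418173   0.00102583 -0.01159579]
scene [0.90614795 0.42041234 0.83524693] 262.91587545899074 203.14507318364738 0.9302955746215475 359.2861763876931
```

View pics/c4.png

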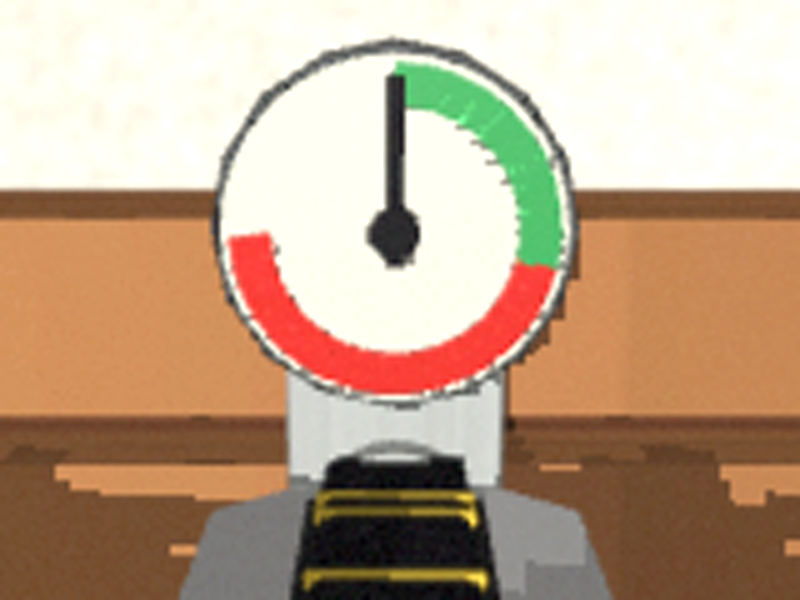

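View pics/c5.png

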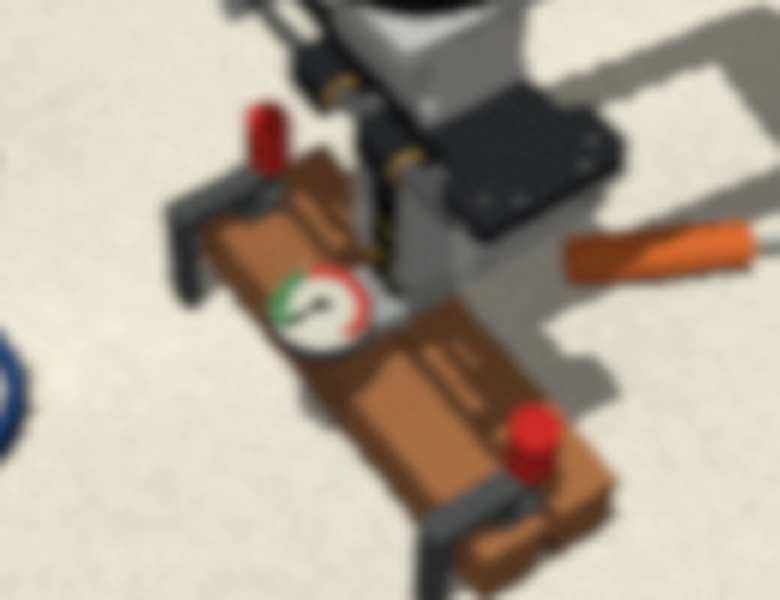

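Dial centre about (394,231), bezel rows 42–405; far rail edge at row 217, groove edges at rows about 417 and 464. The scene view agrees that the gauge is over the groove line, with the needle at zero.

Run:
```python
from h import *
s=load('w2')
f=lambda u,v,z: cw(s,178,120,5,u,v,z)
for z in (.0445,.0475,.0505):
  print(z,'far',f(395,217.5,z)[0],'gU',f(395,417,z)[0],'gL',f(395,464,z)[0])
  print('  dev L/R', f(50,417,z)[:2],f(750,417,z)[:2])
for v in (224,231,235): print('dial',f(394,v,.1055-.0274+.024))
print('handle-top', f(395,460,.1055-.0274+.064))
print('top',np.median([w(s,u,v)[2] for u in list(range(180,215))+list(range(300,335)) for v in (166,175,185,195)]))
```

```text
0.0445 far 0.6243886696072137 gU 0.5927829680370763 gL 0.5850639519363136
  dev L/R [0.59114435 0.04760873] [ 0.59446963 -0.06283559]
0.0475 far 0.6247864401248614 gU 0.593573414042865 gL 0.5859503005250147
  dev L/R [0.59195515 0.04695877] [ 0.59523912 -0.06211336]
0.0505 far 0.6251842106425091 gU 0.5943638600486537 gL 0.5868366491137159
  dev L/R [0.59276596 0.04630881] [ 0.59600861 -0.06139114]
dial [ 0.63125996 -0.00548916  0.1021    ]
dial [ 0.63043734 -0.00551397  0.1021    ]
dial [ 0.62996653 -0.00552817  0.1021    ]
handle-top [ 0.61429373 -0.00609007  0.1421    ]
top 0.047109010188809704
```

{"method": "drive_tool", "body": {"commands": [[0, 0, 0.05, 0, 0, 0], [0, 0, 0.05, 0, 0, 0], [0, 0, 0.05, 0, 0, 0], [0, 0, 0.05, 0, 0, 0], [0, 0, 0.02, 0, 0, 0], [0, 0, 0, 0, 0, 0], [0, 0, 0, 0, 0, 0], [0, 0, 0, 0, 0, 0]]}}

```text
time: 10.92
tool_pos: [0.5905, -0.006, 0.0968]
ee_rot: [3.141, -0.0, 0.03]
wrist_force: [-0.6, -0.6, -2.7]
width: 0.0176
finger_force: 30.0
```

Run:
```python
from h import *
s=snap('wrist','w3')
for i in range(6): 
    o=get_obs(); print(o['wrist_force'].round(2),o['wrist_torque'].round(3),o['tool_pos'].round(4))
    snapshot('top')
```

```text
[-0.14 -0.05 -2.41] [0.035 0.08  0.047] [ 0.5905 -0.006   0.0968]
[-1.48 -0.56 -2.91] [ 0.044 -0.01  -0.006] [ 0.5905 -0.006   0.0968]
[-0.28 -0.42 -1.8 ] [-0.017  0.003  0.041] [ 0.5904 -0.006   0.0968]
[-1.18  0.31 -2.2 ] [0.052 0.045 0.05 ] [ 0.5904 -0.006   0.0967]
[-0.68  0.19 -2.6 ] [-0.013 -0.003 -0.052] [ 0.5904 -0.006   0.0967]
[ 0.36 -0.   -2.27] [-0.022  0.014 -0.032] [ 0.5904 -0.006   0.0967]
```

{"method": "drive_tool", "body": {"commands": [[0, 0, 0.04, 0, 0, 0], [0, 0, 0.04, 0, 0, 0], [0, 0, 0, 0, 0, 0], [0, 0, 0, 0, 0, 0]]}}

```text
time: 11.78
tool_pos: [0.5904, -0.006, 0.0934]
ee_rot: [3.142, 0.0, 0.03]
wrist_force: [-0.7, 0.1, -2.0]
width: 0.0183
finger_force: 30.0
```

```bash
cat >> h.py <<'E'
def force(n=6):
    F=[]
    for i in range(n):
        o=get_obs(); F.append(np.r_[o['wrist_force'],o['wrist_torque']]); snapshot('top')
    print(o['time'],np.mean(F,0).round(3),o['tool_pos'].round(4),o['ee_rot'].round(4))
E
python3 -c "
from h import *
force()"
```

```text
12.025 [-0.06   0.066 -2.46   0.027  0.031 -0.017] [ 0.5904 -0.006   0.0935] [ 3.1415e+00 -1.0000e-04  2.9800e-02]
```

{"method": "drive_tool", "body": {"commands": [[0, 0, 0.05, 0, 0, 0], [0, 0, 0.05, 0, 0, 0], [0, 0, 0.05, 0, 0, 0], [0, 0, 0.05, 0, 0, 0], [0, 0, 0.05, 0, 0, 0], [0, 0, 0.05, 0, 0, 0], [0, 0, 0.02, 0, 0, 0], [0, 0, 0, 0, 0, 0], [0, 0, 0, 0, 0, 0]]}}

```text
time: 13.2
tool_pos: [0.5905, -0.006, 0.0808]
ee_rot: [3.141, -0.0, 0.03]
wrist_force: [-0.9, 0.2, -1.3]
width: 0.0178
finger_force: 30.0
```

```bash
python3 -c "
from h import *
force(4)"
```

```text
13.35 [-0.243  0.49  -1.973  0.018  0.011  0.006] [ 0.5905 -0.006   0.0808] [ 3.1415e+00 -2.0000e-04  2.9700e-02]
```

{"method": "drive_tool", "body": {"commands": [[0, 0, 0.02, 0, 0, 0], [0, 0, 0.01, 0, 0, 0], [0, 0, 0.01, 0, 0, 0], [0, 0, 0.01, 0, 0, 0], [0, 0, 0.01, 0, 0, 0], [0, 0, 0.01, 0, 0, 0], [0, 0, 0, 0, 0, 0]]}}

```text
time: 14.28
tool_pos: [0.5905, -0.006, 0.0779]
ee_rot: [3.141, -0.0, 0.03]
wrist_force: [-0.4, -0.5, -0.3]
width: 0.0178
finger_force: 30.0
```

{"method": "drive_tool", "body": {"commands": [[0, 0, 0.01, 0, 0, 0], [0, 0, 0.01, 0, 0, 0], [0, 0, 0, 0, 0, 0], [0, 0, 0, 0, 0, 0]]}}

```text
time: 14.78
tool_pos: [0.5905, -0.006, 0.0771]
ee_rot: [3.141, -0.0, 0.03]
wrist_force: [-0.4, -0.1, -0.5]
width: 0.018
finger_force: 30.0
```

{"method": "drive_tool", "body": {"commands": [[0, 0, 0.01, 0, 0, 0], [0, 0, 0, 0, 0, 0], [0, 0, 0, 0, 0, 0]]}}

```text
time: 15.15
tool_pos: [0.5905, -0.006, 0.0767]
ee_rot: [3.142, -0.0, 0.03]
wrist_force: [0.7, -0.5, -0.3]
width: 0.018
finger_force: 30.0
```

{"method": "drive_tool", "body": {"commands": [[0, 0, 0.01, 0, 0, 0], [0, 0, 0.01, 0, 0, 0], [0, 0, 0, 0, 0, 0]]}}

```text
time: 15.52
tool_pos: [0.5904, -0.006, 0.0758]
ee_rot: [3.141, -0.0, 0.03]
wrist_force: [1.0, -0.8, -0.9]
width: 0.0178
finger_force: 30.0
```

{"method": "drive_tool", "body": {"commands": [[0, 0, 0.01, 0, 0, 0], [0, 0, 0, 0, 0, 0], [0, 0, 0, 0, 0, 0]]}}

```text
time: 15.9
tool_pos: [0.5904, -0.006, 0.0755]
ee_rot: [3.142, -0.0, 0.03]
wrist_force: [0.8, 0.5, -0.6]
width: 0.0177
finger_force: 30.0
```

{"method": "drive_tool", "body": {"commands": [[0, 0, 0.01, 0, 0, 0], [0, 0, 0, 0, 0, 0], [0, 0, 0, 0, 0, 0]]}}

```text
time: 16.27
tool_pos: [0.5904, -0.0061, 0.0751]
ee_rot: [3.142, -0.0, 0.03]
wrist_force: [1.5, 0.8, 0.4]
width: 0.0178
finger_force: 30.0
```

{"method": "drive_tool", "body": {"commands": [[0, 0, 0.01, 0, 0, 0], [0, 0, 0, 0, 0, 0], [0, 0, 0, 0, 0, 0]]}}

```text
time: 16.65
tool_pos: [0.5904, -0.006, 0.0747]
ee_rot: [3.141, -0.0, 0.03]
wrist_force: [-0.3, -0.3, -0.7]
width: 0.0176
finger_force: 30.0
```

{"method": "drive_tool", "body": {"commands": [[0, 0, 0.005, 0, 0, 0], [0, 0, 0, 0, 0, 0], [0, 0, 0, 0, 0, 0]]}}

```text
time: 17.02
tool_pos: [0.5904, -0.006, 0.0745]
ee_rot: [3.141, -0.0, 0.03]
wrist_force: [0.1, 0.9, -0.4]
width: 0.0177
finger_force: 30.0
```

{"method": "drive_tool", "body": {"commands": [[0, 0, 0.01, 0, 0, 0], [0, 0, 0, 0, 0, 0], [0, 0, 0, 0, 0, 0]]}}

```text
time: 17.4
tool_pos: [0.5904, -0.006, 0.0743]
ee_rot: [3.141, -0.0, 0.03]
wrist_force: [0.1, 0.3, 1.9]
width: 0.0179
finger_force: 30.0
```

{"method": "drive_tool", "body": {"commands": [[0, 0, 0.008, 0, 0, 0], [0, 0, 0, 0, 0, 0], [0, 0, 0, 0, 0, 0]]}}

```text
time: 17.77
tool_pos: [0.5905, -0.006, 0.0741]
ee_rot: [3.141, -0.0, 0.03]
wrist_force: [-0.3, -1.2, 3.0]
width: 0.0178
finger_force: 30.0
```

{"method": "drive_tool", "body": {"commands": [[0, 0, 0.006, 0, 0, 0], [0, 0, 0, 0, 0, 0], [0, 0, 0, 0, 0, 0]]}}

```text
time: 18.15
tool_pos: [0.5905, -0.006, 0.074]
ee_rot: [3.141, -0.0, 0.03]
wrist_force: [-1.4, -0.9, 4.9]
width: 0.0181
finger_force: 30.0
```

{"method": "drive_tool", "body": {"commands": [[0, 0, 0.006, 0, 0, 0], [0, 0, 0.006, 0, 0, 0], [0, 0, 0, 0, 0, 0], [0, 0, 0, 0, 0, 0]]}}

```text
time: 18.65
tool_pos: [0.5905, -0.0061, 0.0739]
ee_rot: [3.141, -0.001, 0.03]
wrist_force: [-1.3, 0.3, 6.2]
width: 0.0177
finger_force: 30.0
```

```bash
python3 -c "
from h import *
force(5)"
```

```text
18.85 [-1.456  0.207  6.668  0.064  0.419 -0.01 ] [ 0.5905 -0.006   0.074 ] [ 3.1414e+00 -6.0000e-04  2.9800e-02]
```

{"method": "drive_tool", "body": {"commands": [[0, 0, 0.006, 0, 0, 0], [0, 0, 0.004, 0, 0, 0], [0, 0, 0, 0, 0, 0], [0, 0, 0, 0, 0, 0]]}}

```text
time: 19.4
tool_pos: [0.5905, -0.006, 0.0739]
ee_rot: [3.141, -0.001, 0.03]
wrist_force: [-2.4, -0.0, 8.7]
width: 0.0179
finger_force: 30.0
```

```bash
python3 -c "
from h import *
force(5)
s=snap('wrist','w4')
for v in (130,150,180): pass
"
```

```text
19.6 [-2.356e+00  1.580e-01  7.936e+00  7.700e-02  5.760e-01  2.000e-03] [ 0.5905 -0.006   0.0739] [ 3.1414e+00 -7.0000e-04  2.9900e-02]
```

{"method": "drive_tool", "body": {"commands": [[0, 0, 0.005, 0, 0, 0], [0, 0, 0.004, 0, 0, 0], [0, 0, 0, 0, 0, 0], [0, 0, 0, 0, 0, 0]]}}

```text
time: 20.2
tool_pos: [0.5905, -0.006, 0.0739]
ee_rot: [3.141, -0.001, 0.03]
wrist_force: [-3.1, -0.2, 8.3]
width: 0.0177
finger_force: 30.0
```

```bash
python3 -c "
from h import *
force(6)
s=snap('wrist','w5')
im=s['image'][120:240,178:338]
cv2.imwrite('pics/c6.png',cv2.convertScaleAbs(cv2.resize(im,None,fx=5,fy=5,interpolation=cv2.INTER_CUBIC),alpha=1.5))
# plane fit of dial face and rail top
def fit(us,vs):
    P=np.array([w(s,u,v) for u in us for v in vs]); P=P[abs(P[:,2]-np.median(P[:,2]))<.004]
    return np.linalg.lstsq(np.c_[P[:,:2]-P[:,:2].mean(0),np.ones(len(P))],P[:,2],rcond=None)[0].round(4)
print('dial',fit(range(234,280),range(145,185)),'rail',fit(list(range(182,212))+list(range(300,330)),range(168,212)))
"
```

```text
20.45 [-2.584  0.223  8.525  0.049  0.668  0.01 ] [ 0.5905 -0.006   0.0738] [ 3.1414e+00 -9.0000e-04  2.9800e-02]
dial [ 0.0086 -0.0155  0.0694] rail [-0.0014 -0.0003  0.0466]
```

View pics/c6.png

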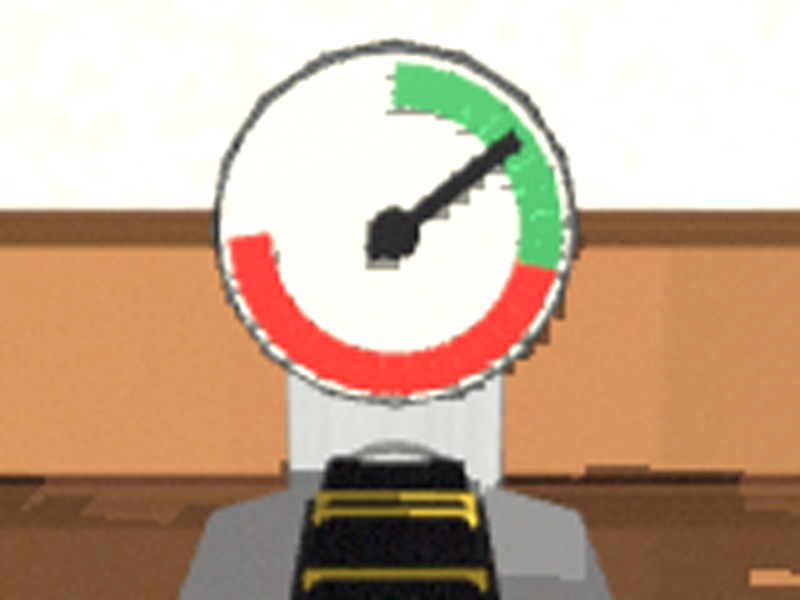

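Needle tip at (518,140) about the hub (394,235): about 0.9 rad, in the green, so the groove is roughly 21 mm deep. Now a bit more force and the hold.

{"method": "drive_tool", "body": {"commands": [[0, 0, 0.006, 0, 0, 0], [0, 0, 0.006, 0, 0, 0], [0, 0, 0.004, 0, 0, 0], [0, 0, 0, 0, 0, 0], [0, 0, 0, 0, 0, 0]]}}

```text
time: 21.18
tool_pos: [0.5906, -0.006, 0.0737]
ee_rot: [3.141, -0.001, 0.03]
wrist_force: [-3.4, 0.6, 10.2]
width: 0.0174
finger_force: 30.0
```

```bash
python3 -c "
from h import *
force(6)"
```

```text
21.425 [-3.2680e+00  4.4900e-01  1.0548e+01  8.3000e-02  8.4100e-01 -8.0000e-03] [ 0.5906 -0.006   0.0738] [ 3.1413e+00 -1.1000e-03  2.9900e-02]
```

{"method": "drive_tool", "body": {"commands": [[0, 0, 0, 0, 0, 0], [0, 0, 0, 0, 0, 0], [0, 0, 0, 0, 0, 0], [0, 0, 0, 0, 0, 0], [0, 0, 0, 0, 0, 0], [0, 0, 0, 0, 0, 0], [0, 0, 0, 0, 0, 0], [0, 0, 0, 0, 0, 0], [0, 0, 0, 0, 0, 0], [0, 0, 0, 0, 0, 0]]}}

```text
time: 22.72
tool_pos: [0.5905, -0.006, 0.0737]
ee_rot: [3.141, -0.001, 0.03]
wrist_force: [-3.4, 0.7, 10.4]
width: 0.0177
finger_force: 30.0
```

{"method": "drive_tool", "body": {"commands": [[0, 0, -0.05, 0, 0, 0], [0, 0, -0.05, 0, 0, 0], [0, 0, -0.1, 0, 0, 0], [0, 0, -0.3, 0, 0, 0], [0, 0, -0.6, 0, 0, 0], [0, 0, -0.8, 0, 0, 0], [0, 0, -0.8, 0, 0, 0], [0, 0, -0.7, 0, 0, 0], [-0.2, -0.4, 0, 0, 0, 0], [-0.48, -0.8, 0, 0, 0, 0], [-0.48, -0.85, 0, 0, 0, 0], [-0.48, -0.9, 0, 0, 0, 0], [-0.48, -0.9, 0, 0, 0, 0], [-0.48, -0.9, 0, 0, 0, 0], [-0.48, -0.9, 0, 0, 0, 0], [-0.4, -0.8, 0, 0, 0, 0], [-0.3, -0.6, 0, 0, 0, 0], [-0.2, -0.4, 0, 0, 0, -0.45], [0, 0, 0, 0, 0, -0.45], [0, 0, 0, 0, 0, 0]]}}

```text
time: 25.22
tool_pos: [0.4215, 0.2872, 0.2066]
ee_rot: [3.141, 0.002, 0.121]
wrist_force: [-0.3, 0.4, -3.1]
width: 0.0176
finger_force: 30.0
```

{"method": "drive_tool", "body": {"commands": [[0, 0, 0, 0, 0, 0], [0, 0, 0, 0, 0, 0]]}}

```text
time: 25.48
tool_pos: [0.4224, 0.2868, 0.2074]
ee_rot: [3.141, 0.0, 0.119]
wrist_force: [-0.8, 0.2, -1.9]
width: 0.0179
finger_force: 30.0
```

{"method": "drive_tool", "body": {"commands": [[0, 0, 0.5, 0, 0, 0], [0, 0, 0.8, 0, 0, 0], [0, 0, 0.8, 0, 0, 0], [0, 0, 0.7, 0, 0, 0], [0, 0, 0.4, 0, 0, 0], [0, 0, 0.15, 0, 0, 0], [0, 0, 0.1, 0, 0, 0], [0, 0, 0.02, 0, 0, 0], [0, 0, 0.01, 0, 0, 0], [0, 0, 0, 0, 0, 0], [0, 0, 0, 0, 0, 0]]}}

```text
time: 26.85
tool_pos: [0.4225, 0.2872, 0.0687]
ee_rot: [-3.141, -0.001, 0.12]
wrist_force: [0.3, 0.2, -2.2]
width: 0.0178
finger_force: 30.0
```

{"method": "drive_tool", "body": {"commands": [[0, 0, 0.01, 0, 0, 0], [0, 0, 0.01, 0, 0, 0], [0, 0, 0, 0, 0, 0], [0, 0, 0, 0, 0, 0]]}}

```text
time: 27.35
tool_pos: [0.4224, 0.2871, 0.0675]
ee_rot: [3.141, 0.0, 0.12]
wrist_force: [-0.7, 0.6, -2.0]
width: 0.0184
finger_force: 30.0
```

{"method": "drive_tool", "body": {"commands": [[0, 0, 0.01, 0, 0, 0], [0, 0, 0.005, 0, 0, 0], [0, 0, 0, 0, 0, 0], [0, 0, 0, 0, 0, 0]]}}

```text
time: 27.85
tool_pos: [0.4225, 0.2871, 0.0674]
ee_rot: [-3.142, -0.0, 0.12]
wrist_force: [-2.1, -0.8, 1.7]
width: 0.018
finger_force: 30.0
```

{"method": "drive_tool", "body": {"commands": [[0, 0, 0, 0, 0, 0], [0, 0, 0, 0, 0, 0], [0, 0, 0, 0, 0, 0], [0, 0, 0, 0, 0, 0], [0, 0, 0, 0, 0, 0], [0, 0, 0, 0, 0, 0], [0, 0, 0, 0, 0, 0], [0, 0, -0.2, 0, 0, 0], [0, 0, -0.6, 0, 0, 0], [0, 0, -0.8, 0, 0, 0], [0, 0, -0.8, 0, 0, 0], [0, 0, -0.8, 0, 0, 0], [0, 0, -0.8, 0, 0, 0], [0, 0, -0.8, 0, 0, 0], [0, 0, 0, 0, 0, 0], [0, 0, 0, 0, 0, 0]], "gripper": 0}}

```text
time: 29.85
tool_pos: [0.422, 0.2869, 0.2579]
ee_rot: [3.141, 0.001, 0.12]
wrist_force: [-0.2, 0.5, 0.0]
width: 0.0942
finger_force: 0.0
```

Run:
```python
from h import *
s=snap('wrist','w7'); t=snap('top','t7'); o=get_obs(); print(o['time'],o['tool_pos'],o['ee_rot'])
a=cv2.resize(s['image'][100:200,195:295],None,fx=4,fy=4,interpolation=cv2.INTER_CUBIC)
b=cv2.resize(t['image'][235:270,290:390],None,fx=4,fy=4,interpolation=cv2.INTER_CUBIC); o=np.zeros((400,800,3),np.uint8); o[:,:400]=a;o[:140,400:]=b
c=load('t0')['image']; 
cv2.imwrite('pics/c7.png',cv2.convertScaleAbs(o,alpha=1.5))
```

```text
29.95 [0.42168189 0.28671798 0.25696136] [3.14024828 0.00330315 0.1197316 ]
```

View pics/c7.png

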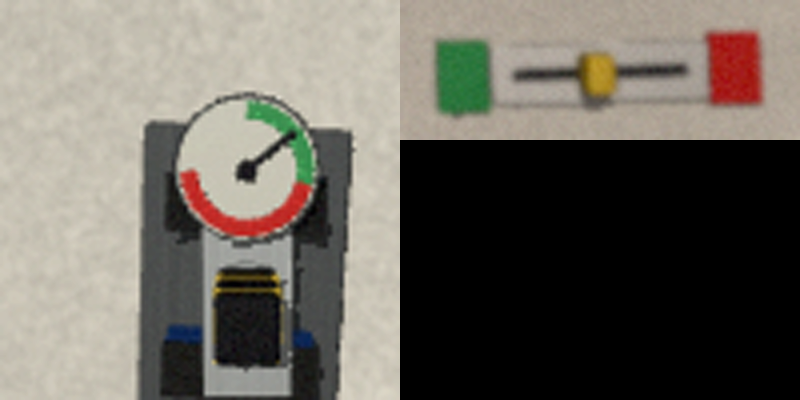

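The gauge stands on its stand with the needle still in the green (tip (295,133), hub (247,172)), and the marker has not moved. Next: the marker, with closed fingers.

{"method": "drive_tool", "body": {"commands": [[0, 0, 0, 0, 0, 0.62], [-0.18, 0.5, 0, 0, 0, 0], [0, 0.9, 0, 0, 0, 0], [0, 1, 0, 0, 0, 0], [0, 1, 0, 0, 0, 0], [0, 1, 0, 0, 0, 0], [0, 1, 0, 0, 0, 0], [0, 1, 0, 0, 0, 0], [0, 1, 0, 0, 0, 0], [0, 1, 0, 0, 0, 0], [0, 1, 0, 0, 0, 0], [0, 1, 0, 0, 0, 0], [0, 1, 0, 0, 0, 0], [0, 1, 0, 0, 0, 0], [0, 1, 0, 0, 0, 0], [0, 1, 0, 0, 0, 0], [0, 0.6, 0, 0, 0, 0], [0, 0.33, 0, 0, 0, 0], [0, 0, 0, 0, 0, 0], [0, 0, 0, 0, 0, 0]], "gripper": 1}}

```text
time: 32.45
tool_pos: [0.4508, -0.3245, 0.2593]
ee_rot: [-3.141, -0.0, 0.059]
wrist_force: [0.7, 0.4, -0.1]
width: 0.0005
finger_force: 0.0
```

Run:
```python
from h import *
s=snap('wrist','w8'); o=get_obs(); print(o['time'],o['tool_pos'],o['ee_rot'],o['width'],o['wrist_force'])
hsv=cv2.cvtColor(s['image'],cv2.COLOR_BGR2HSV)
m=cv2.inRange(hsv,(20,120,60),(35,255,255)); n,l,st,c=cv2.connectedComponentsWithStats(m)
for i in range(1,n):
    if st[i,4]>60: print('yellow',st[i],c[i],w(s,*c[i],z=.05),w(s,*c[i]))
for nm,lo,hi in [('green',(45,100,50),(75,255,255)),('red',(0,150,80),(6,255,255))]:
    n,l,st,c=cv2.connectedComponentsWithStats(cv2.inRange(hsv,lo,hi))
    for i in range(1,n):
        if st[i,4]>100: print(nm,st[i],w(s,*c[i],z=.012))
```

```text
32.5 [ 0.45081096 -0.32442171  0.25945473] [ 3.14150596e+00 -4.60351685e-04  5.93076650e-02] 0.0004185748436504941 [ 0.93362179  0.02948382 -0.84694081]
yellow [223 162  18  26 397] [231.58690176 174.39798489] [ 0.44844039 -0.29422697  0.05      ] [ 0.44931267 -0.29457388  0.05498897]
yellow [249 269   4  34  94] [250.5        285.31914894] [ 0.29799615 -0.32612147  0.05      ] [ 0.48096261 -0.32204922  0.37567012]
yellow [261 268   4  27  64] [262.28125 280.5    ] [ 0.30609031 -0.34158971  0.05      ] [ 0.4821053  -0.32457642  0.37535389]
green [156 153  29  36 933] [ 0.44209541 -0.20693031  0.012     ]
red [ 21   7  21  24 396] [ 0.62050744 -0.03768575  0.012     ]
red [294 153  27  36 939] [ 0.45347751 -0.39333413  0.012     ]
```

{"method": "drive_tool", "body": {"commands": [[0, 0.12, 0.4, 0, 0, 0], [0, 0, 0.9, 0, 0, 0], [0, 0, 0.9, 0, 0, 0], [0, 0, 0.9, 0, 0, 0], [0, 0, 0.9, 0, 0, 0], [0, 0, 0.8, 0, 0, 0], [0, 0, 0.6, 0, 0, 0], [0, 0, 0.38, 0, 0, 0], [0, 0, 0, 0, 0, 0], [0, 0, 0, 0, 0, 0]]}}

```text
time: 33.75
tool_pos: [0.4516, -0.3307, 0.0289]
ee_rot: [3.14, -0.001, 0.058]
wrist_force: [-0.0, -0.4, 1.2]
width: 0.0005
finger_force: 0.0
```

{"method": "drive_tool", "body": {"commands": [[0, -0.1, 0, 0, 0, 0], [0, -0.1, 0, 0, 0, 0], [0, -0.1, 0, 0, 0, 0], [0, -0.15, 0, 0, 0, 0], [0, -0.15, 0, 0, 0, 0], [0, -0.15, 0, 0, 0, 0], [0, -0.15, 0, 0, 0, 0], [0, -0.15, 0, 0, 0, 0], [0, -0.1, 0, 0, 0, 0], [0, -0.1, 0, 0, 0, 0], [0, 0, 0, 0, 0, 0]]}}

```text
time: 35.12
tool_pos: [0.448, -0.2797, 0.0277]
ee_rot: [-3.141, -0.0, 0.058]
wrist_force: [0.2, 0.9, 0.5]
width: 0.0007
finger_force: 0.1
```

{"method": "drive_tool", "body": {"commands": [[0, -0.04, 0, 0, 0, 0], [0, -0.04, 0, 0, 0, 0], [0, -0.04, 0, 0, 0, 0], [0, -0.04, 0, 0, 0, 0], [0, 0, 0, 0, 0, 0]]}}

```text
time: 35.75
tool_pos: [0.4475, -0.2737, 0.0277]
ee_rot: [-3.141, 0.0, 0.058]
wrist_force: [-0.1, -1.8, -0.4]
width: 0.0002
finger_force: 0.4
```

{"method": "drive_tool", "body": {"commands": [[0, -0.03, 0, 0, 0, 0], [0, -0.03, 0, 0, 0, 0], [0, 0, 0, 0, 0, 0]]}}

```text
time: 36.12
tool_pos: [0.4474, -0.2715, 0.0278]
ee_rot: [-3.142, 0.0, 0.058]
wrist_force: [0.1, -1.1, -0.1]
width: -0.0
finger_force: 0.6
```

{"method": "drive_tool", "body": {"commands": [[0, -0.03, 0, 0, 0, 0], [0, -0.03, 0, 0, 0, 0], [0, 0, 0, 0, 0, 0]]}}

```text
time: 36.5
tool_pos: [0.4474, -0.2713, 0.0279]
ee_rot: [3.137, -0.0, 0.058]
wrist_force: [-0.0, -6.5, -3.4]
width: 0.0004
finger_force: 3.5
```

{"method": "drive_tool", "body": {"commands": [[0, -0.03, 0, 0, 0, 0], [0, -0.03, 0, 0, 0, 0], [0, 0, 0, 0, 0, 0]]}}

```text
time: 36.88
tool_pos: [0.4474, -0.2711, 0.0281]
ee_rot: [3.133, -0.001, 0.057]
wrist_force: [0.4, -12.0, -5.4]
width: 0.0003
finger_force: 6.0
```

{"method": "drive_tool", "body": {"commands": [[0, -0.03, 0, 0, 0, 0], [0, -0.03, 0, 0, 0, 0], [0, 0, 0, 0, 0, 0]]}}

```text
time: 37.25
tool_pos: [0.4474, -0.271, 0.0282]
ee_rot: [3.128, -0.001, 0.057]
wrist_force: [0.9, -17.3, -8.0]
width: 0.0008
finger_force: 8.6
```

At the stop. I back off, lift, and check.

{"method": "drive_tool", "body": {"commands": [[0, 0.2, 0, 0, 0, 0], [0, 0.4, 0, 0, 0, 0], [0, 0.2, -0.5, 0, 0, 0], [0, 0, -0.9, 0, 0, 0], [0, 0, -0.9, 0, 0, 0], [0, 0, -0.9, 0, 0, 0], [0, 0, -0.9, 0, 0, 0], [0, 0, -0.9, 0, 0, 0], [0, 0, 0, 0, 0, 0], [0, 0, 0, 0, 0, 0]]}}

```text
time: 38.5
tool_pos: [0.4487, -0.296, 0.2267]
ee_rot: [-3.14, 0.001, 0.058]
wrist_force: [-0.2, -0.4, -0.9]
width: 0.0009
finger_force: 0.0
```

Run:
```python
from h import *
s=snap('wrist','w9'); t=snap('top','t9'); o=get_obs(); print(o['time'],o['tool_pos'],o['qvel'].round(3))
hsv=cv2.cvtColor(s['image'],cv2.COLOR_BGR2HSV)
n,l,st,c=cv2.connectedComponentsWithStats(cv2.inRange(hsv,(20,120,60),(35,255,255)))
for i in range(1,n):
    if st[i,4]>150: print('yellow',st[i],w(s,*c[i],z=.05))
d=cv2.absdiff(load('t0')['image'],t['image']).max(2); d=cv2.medianBlur(d,3)
n,l,st,c=cv2.connectedComponentsWithStats((d>30).astype(np.uint8))
for i in range(1,n):
    if st[i,4]>8: print('diff',st[i])
```

```text
38.6 [ 0.44827474 -0.29573086  0.22567376] [ 0.001  0.002  0.002 -0.001  0.001  0.001]
yellow [207 165  21  28 500] [ 0.44584711 -0.25143003  0.05      ]
yellow [249 272   4  60 169] [ 0.28739416 -0.29835424  0.05      ]
yellow [261 275   4  54 167] [ 0.29184344 -0.31327301  0.05      ]
diff [  150   217   309   167 18373]
diff [118 234   4   6  16]
diff [ 384  351  128   33 2874]
diff [228 381   7   3  18]
```

```bash
python3 -c "
from bench import close_job
print(close_job())"
```

```text
the job is handed in; nothing more can be done
None
```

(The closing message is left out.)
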